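Deal the soap bars to the bowl and the tub

TASK

Set out the two full-size soap bars for pre-washing, one to each vessel in turn: lay one bar in the round steel bowl first, then the other in the empty low rectangular tub, so that each vessel holds one bar lying flat on its floor. Either bar may go first; set them down rather than dropping them, and keep the vessels standing on the counter.

Things in the scene. Friction and masses are not known exactly. Their poses are not given: they have to be found in the camera images.
- bar_a_center (a point): One of the two full-size laundry soap bars, alike: a pale tan block 90 (its x) by 45 (its y) by 30 mm high (its z) with a thin rectangular line on top, about 0.14 kg, lying flat on the counter. The point is its centre, 15 mm above its underside. (A bar is not the 45 x 36 x 20 mm worn stub of the same soap, nor the wooden scrubbing brush, 100 x 45 x 40 mm, that lie nearby.)
- bar_b_center (a point): The other of the two full-size laundry soap bars, alike: a pale tan block 90 (its x) by 45 (its y) by 30 mm high (its z) with a thin rectangular line on top, about 0.14 kg, lying flat on the counter. The point is its centre, 15 mm above its underside. (A bar is not the 45 x 36 x 20 mm worn stub of the same soap, nor the wooden scrubbing brush, 100 x 45 x 40 mm, that lie nearby.)
- bowl: Round steel bowl, open at the top, standing loose on the counter, 0.6 kg: 45 mm high, outer diameter 196 mm at the rim and 176 mm at the foot, walls 4 mm, flat floor 5 mm thick (floor about 165 mm across inside). Origin: centre of its underside; z up.
- tub: Low milky-white rectangular plastic tub, empty, open at the top, standing loose on the counter, 0.6 kg: 200 (its x) by 165 (its y) by 45 mm high, walls and floor 5 mm thick, a small lip at its two short ends. Origin: centre of its underside; z up. (The larger tray with hand brushes in it, far off to the side, is not part of the job.)

How it is judged:
On the way:
1. one bar lies flat and released in the round bowl while the other is not yet in or over either vessel (((horizontal distance between bar_a_center and bowl below 0.075 m and z of bar_a_center in the frame of bowl below 0.028 m and (angle between bar_a_center's own z axis and vertical below 0.2 rad or angle between bar_a_center's own z axis and vertical above 2.94 rad) and contact force between the fingers and bar_a below 0.1 N and linear speed of bar_a below 0.03 m/s and not (horizontal distance between bar_b_center and tub below 0.12 m) and not (horizontal distance between bar_b_center and bowl below 0.12 m)) or (horizontal distance between bar_b_center and bowl below 0.075 m and z of bar_b_center in the frame of bowl below 0.028 m and (angle between bar_b_center's own z axis and vertical below 0.2 rad or angle between bar_b_center's own z axis and vertical above 2.94 rad) and contact force between the fingers and bar_b below 0.1 N and linear speed of bar_b below 0.03 m/s and not (horizontal distance between bar_a_center and tub below 0.12 m) and not (horizontal distance between bar_a_center and bowl below 0.12 m)))), for 0.2 s.
At the end, for the whole second after the job is handed in: One full-size bar in the round bowl, the other in the rectangular tub, each centred within 75 mm of the vessel's centre and under 28 mm above its underside, flat within 11 degrees (either way up), released, at rest; both vessels upright within 5 degrees on the counter (((horizontal distance between bar_a_center and bowl below 0.075 m and z of bar_a_center in the frame of bowl below 0.028 m and (angle between bar_a_center's own z axis and vertical below 0.2 rad or angle between bar_a_center's own z axis and vertical above 2.94 rad) and contact force between the fingers and bar_a below 0.1 N and linear speed of each of bar_a, bar_b below 0.03 m/s and horizontal distance between bar_b_center and tub below 0.075 m and z of bar_b_center in the frame of tub below 0.028 m and (angle between bar_b_center's own z axis and vertical below 0.2 rad or angle between bar_b_center's own z axis and vertical above 2.94 rad) and contact force between the fingers and bar_b below 0.1 N) or (horizontal distance between bar_b_center and bowl below 0.075 m and z of bar_b_center in the frame of bowl below 0.028 m and (angle between bar_b_center's own z axis and vertical below 0.2 rad or angle between bar_b_center's own z axis and vertical above 2.94 rad) and contact force between the fingers and bar_b below 0.1 N and linear speed of each of bar_b, bar_a below 0.03 m/s and horizontal distance between bar_a_center and tub below 0.075 m and z of bar_a_center in the frame of tub below 0.028 m and (angle between bar_a_center's own z axis and vertical below 0.2 rad or angle between bar_a_center's own z axis and vertical above 2.94 rad) and contact force between the fingers and bar_a below 0.1 N)) and angle between each of bowl, tub's own z axis and vertical below 0.1 rad and height (world z) of each of bowl, tub below 0.015 m); the robot touches nothing.
It fails at once if a soap bar is let go of in the air, more than about 80 mm above the counter (height (world z) of bar_a_center above 0.1 m and contact force between the fingers and bar_a below 0.05 N).
It fails at once if a soap bar is let go of in the air, more than about 80 mm above the counter (height (world z) of bar_b_center above 0.1 m and contact force between the fingers and bar_b below 0.05 N).
It also fails if it takes over 54 s, if anything falls off the work surface, if the arm or the gripper's body presses on something with over 40 N, if the wrist force passes 120 N, or if a joint passes its speed limit or range.

ROBOT

A 7-joint arm with a two-finger parallel gripper is mounted at the origin on the work surface. World frame = base frame: x ahead of the robot, y to its left, z up, the work surface at z = 0. Lengths are in m, angles in rad, forces in N, time in s.
With the tool pointing down it reaches from about 0.35 to 0.9 m from the base axis. Payload 19.9 kg.
Tool frame: the origin (TCP) lies midway between the tips of the shut fingers; the grasp point (between the pads) lies 19 mm behind it; z points along the fingers, y is the direction in which the jaws open and shut (so a half turn about z gives the same grasp; the last joint's range is limited). The gripper opens to 94 mm and grips with 3 to 60 N. Pads are 16 mm wide; open, the fingers measure 119 mm over their backs; the gripper's body (75 mm by 177 mm) begins 78 mm behind the grasp point.
Start: joints at [1.149, 0.417, -0.01, 1.614, 0.005, 1.111, -0.053], TCP at [0.232, -0.58, 0.205] pointing down, gripper open.
Joint ranges: [-2.81, 2.81], [-0.39, 2.02], [-1.27, 1.25], [0.06, 2.57], [-1.19, 4.33], [0.19, 2], [-2.82, 2.82]. Speed limits (rad/s): [1.89, 1.89, 2.39, 2.39, 3.01, 3.01, 3.01].

INTERFACE

Orientations are given as a unit quaternion [x, y, z, w].
In Python, from cell import env gives the robot as it stands.
- The arm moves only by the shell command python3 -m jog 'ROWS' [OPENING] [FORCE]. ROWS is JSON, a list of rows, each a list of 6 numbers: the shift along the tool's x, y, z in m, then the turn, a rotation vector about the tool's x, y, z in degrees. In form: [[dx, dy, dz, ax, ay, az], ...]. A call has 1 to 20 rows; each row is the pose to reach, as a shift and turn from the pose commanded when the call began, along the tool's axes at that moment; what a row does not reach only later rows make up. A row lasts 1/10 s, in which the tool goes at most 50 mm and 8.59 degrees, less where a joint would pass 70% of its speed; a pose out of reach is approached as far as the arm can. A call with a gripper value outside its range is refused whole. OPENING is the finger opening in m, from 0 to 0.094, set as the call begins (- or left out, the last holds). The fingers move at their own pace and stop on an object; FORCE is the grip in N (left out, the last holds). Time passes only in rows, so rows that repeat a pose let the fingers close. It gives the time, the measured TCP pose, the force and the opening at its end, in the units of the state.
- env.read_state(): the state, without advancing time (a new reading comes with each control period).
- env.capture(name): name is "scene" or "side" or "wrist"; returns a dict with "frame" (480x640x3 uint8, blue, green, red), "intrinsics" (3x3 intrinsics, pixels), "pose" (4x4, takes a point from camera to world coordinates). Camera axes: x right, y down, z forward; pixel columns grow to the right and rows downward; lengths in m; the calibration is good to about 2 mm. A picture is of the moment at which its call begins. There is no depth.
- env.finish_job(): hands the job in, once; it reports no verdict.
The state is a dict: "clock": time; "q": joint angles; "joint_velocities": joint speeds; "joint_efforts": joint torques, N m; "tool_pos": TCP position; "tcp_rot": TCP orientation; "force": force on the tool from outside, world axes, zero at the start; "torque": the same for the moment, N m; "finger_gap": finger opening in m.
Only numpy, scipy, OpenCV 4.12 (cv2) and the standard library are available. Lean on these libraries where they do the work, as an engineer would, in place of code of your own. Each camera call takes 0.05 s, during which the arm holds its last target. There are 200 camera calls.

## Working session

There is one attempt and no reset: what is moved stays moved. The work goes in short steps, Python scripts to look and compute and a shell command to move; the robot and the scene stay as the last step left them, time stands still between calls to the robot, and variables do not carry over. Pictures are saved under pics/ and viewed, about 8 in all and at most 12, crops included, and the job is handed in when it is done.

```bash
mkdir -p pics; ls
python3 - <<'E'
from cell import env
import cv2,numpy as np,pickle
d={}
for n in ("scene","side","wrist"):
    c=env.capture(n); d[n]=c; cv2.imwrite(f"pics/{n}0.png",c["frame"]); print(n,np.round(c["intrinsics"],1).tolist(),np.round(c["pose"],3).tolist())
pickle.dump(d,open("c0.pkl","wb"))
print(env.read_state())
E
```

```text
pics
scene [[478.3, 0.0, 323.7], [0.0, 478.3, 236.3], [0.0, 0.0, 1.0]] [[0.159, 0.668, -0.727, 1.275], [0.987, -0.097, 0.128, -0.133], [0.015, -0.738, -0.675, 0.722], [0.0, 0.0, 0.0, 1.0]]
side [[450.7, 0.0, 318.8], [0.0, 450.7, 239.7], [0.0, 0.0, 1.0]] [[0.961, -0.198, 0.193, 0.351], [-0.277, -0.71, 0.647, -0.614], [0.009, -0.676, -0.737, 0.724], [0.0, 0.0, 0.0, 1.0]]
wrist [[395.5, 0.0, 321.8], [0.0, 395.5, 241.1], [0.0, 0.0, 1.0]] [[0.373, -0.89, -0.262, 0.309], [-0.928, -0.359, -0.103, -0.551], [-0.002, 0.281, -0.96, 0.385], [0.0, 0.0, 0.0, 1.0]]
{'clock': 0.15, 'q': array([ 1.14853105,  0.41785292, -0.01027077,  1.61400097,  0.00470032,
        1.11070831, -0.05299515]), 'joint_velocities': array([ 0.00192638, -0.00247825, -0.00112156, -0.00082105,  0.00050377,
       -0.00110984, -0.00166467]), 'joint_efforts': array([ 1.23521422e-03, -8.51540136e+01,  6.39154539e-01, -4.26139104e+01,
       -4.87984414e-02,  1.71186839e-02,  6.08753317e-05]), 'tool_pos': array([ 0.23213991, -0.57998952,  0.2049738 ]), 'tcp_rot': array([ 9.81933393e-01,  1.89226290e-01, -1.34206833e-04, -4.53865730e-04]), 'force': array([-0.05948167,  0.51329533,  0.1714185 ]), 'torque': array([-0.03348712, -0.02218676,  0.01255877]), 'finger_gap': 0.09402476460178132}
```

View pics/scene0.png

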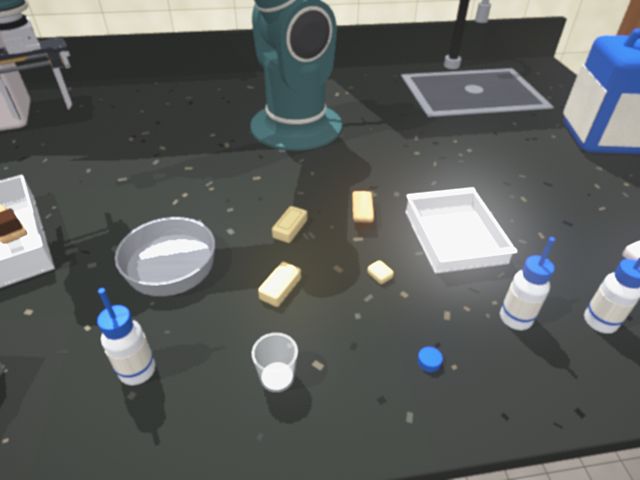

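View pics/side0.png

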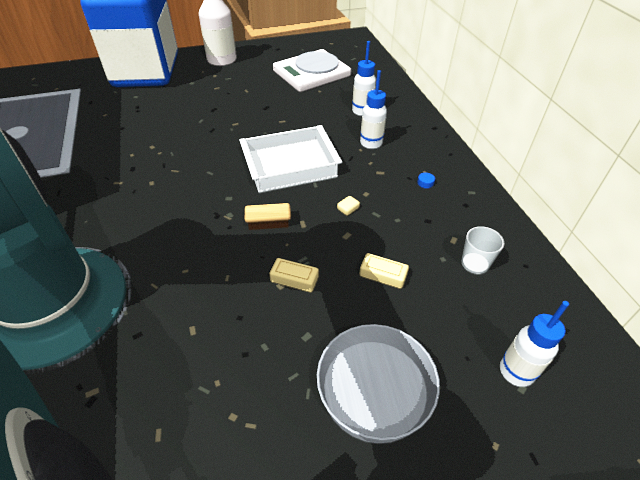

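Scene view: bars at about (290,224) and (280,284), brush (363,207), stub (380,271), bowl (167,255), tub (459,229). Side view: bars at (295,275) and (385,270), bowl (378,382), tub (290,158). Bottles stand near both vessels.

```bash
cat > m.py <<'E'
import cv2,numpy as np
def cast(c,px,z):
    px=np.atleast_2d(px).astype(float); K,T=c["intrinsics"],c["pose"]
    r=(np.c_[px,np.ones(len(px))]@np.linalg.inv(K).T)@T[:3,:3].T
    s=(z-T[2,3])/r[:,2]; return (T[:3,3]+r*s[:,None])[:,:2]
def blobs(mask,amin=60):
    mask=cv2.morphologyEx(mask.astype(np.uint8)*255,cv2.MORPH_CLOSE,np.ones((3,3)))
    cs,_=cv2.findContours(mask,cv2.RETR_EXTERNAL,cv2.CHAIN_APPROX_NONE)
    return [k[:,0] for k in cs if cv2.contourArea(k)>amin]
def center(c,k,z):
    h=cv2.convexHull(cast(c,k,z).astype(np.float32)); m=cv2.moments(h); return np.array([m['m10'],m['m01']])/m['m00'],h
def rect(P):
    (x,y),(w,h),a=cv2.minAreaRect(P.astype(np.float32)*1000)
    if w<h: w,h,a=h,w,a+90
    return f"c=({x:.0f},{y:.0f}) {w:.0f}x{h:.0f} long-axis {(a+90)%180-90:.0f}deg"
def report(c,cm=(0,480)):
    f=c["frame"]; hsv=cv2.cvtColor(f,cv2.COLOR_BGR2HSV); H,S,V=cv2.split(hsv)
    for k in blobs((H>10)&(H<35)&(S>50)&(V>75)):
        px=k.mean(0); 
        ctr,h=center(c,k,.015)
        m=np.zeros(H.shape,np.uint8); cv2.drawContours(m,[k.reshape(-1,1,2)],-1,255,-1)
        t,_=cv2.threshold(V[m>0].reshape(-1,1),0,255,cv2.THRESH_OTSU)
        tb=blobs((m>0)&(V>t),40)
        if np.linalg.norm(ctr)<1.2: print("soap",px.round(),"centre",ctr.round(3),"sil",rect(h),"| top",[rect(cast(c,b,.03)) for b in tb])
E
python3 - <<'E'
from m import *; import pickle
d=pickle.load(open("c0.pkl","rb"))
seeds={"scene":{"bowl":(167,255),"tub":(459,229)},"side":{"bowl":(378,382),"tub":(290,158)}}
for n in("scene","side"):
    c=d[n]; print(n); report(c)
    hsv=cv2.cvtColor(c["frame"],cv2.COLOR_BGR2HSV)
    for k in blobs((hsv[...,1]<60)&(hsv[...,2]>85),500):
        for v,s in seeds[n].items():
            if cv2.pointPolygonTest(k.reshape(-1,1,2),s,False)>0:
                ctr,h=center(c,k,.0225); print(v,ctr.round(3),rect(h),"rim",rect(cast(c,k,.045)),cv2.boundingRect(k))
c=d["scene"]; print("bottle/cup bases",cast(c,[(135,378),(519,323),(276,385),(430,362)],0).round(3).tolist())
c=d["side"]; print("side bottle/cup",cast(c,[(520,378),(373,144),(476,270),(365,112)],0).round(3).tolist())
from scipy.spatial.transform import Rotation as R
print(R.from_quat([.98193,.18923,0,0]).as_matrix().round(3))
E
```

```text
scene
soap [380. 271.] centre [0.633 0.097] sil c=(633,97) 57x50 long-axis 28deg | top ['c=(643,93) 47x40 long-axis 28deg']
soap [292. 278.] centre [ 0.624 -0.084] sil c=(625,-82) 158x93 long-axis -38deg | top ['c=(646,-108) 106x56 long-axis -37deg']
soap [ 14. 233.] centre [ 0.405 -0.666] sil c=(403,-672) 56x52 long-axis 35deg | top ['c=(429,-651) 56x36 long-axis -39deg']
soap [290. 224.] centre [ 0.459 -0.068] sil c=(458,-68) 123x63 long-axis -34deg | top ['c=(472,-73) 109x49 long-axis -30deg']
soap [  5. 215.] centre [ 0.336 -0.703] sil c=(330,-703) 70x26 long-axis 17deg | top []
soap [362. 209.] centre [0.43  0.106] sil c=(432,107) 149x53 long-axis -10deg | top ['c=(436,104) 108x47 long-axis -10deg']
soap [13. 60.] centre [-0.573 -0.952] sil c=(-571,-951) 86x45 long-axis -69deg | top ['c=(-530,-934) 84x29 long-axis -68deg']
bowl [ 0.502 -0.268] c=(522,-246) 383x240 long-axis -90deg rim c=(547,-242) 371x232 long-axis -90deg (114, 205, 180, 92)
tub [0.564 0.27 ] c=(609,235) 929x656 long-axis -59deg rim c=(631,223) 899x635 long-axis -59deg (224, 136, 416, 257)
side
soap [294. 275.] 
[... 248 characters left out ...]
] centre [0.447 0.121] sil c=(448,120) 105x57 long-axis -10deg | top ['c=(446,106) 98x51 long-axis -10deg']
soap [348. 205.] centre [0.631 0.094] sil c=(630,95) 57x45 long-axis 29deg | top ['c=(624,82) 55x38 long-axis 34deg']
bowl [ 0.542 -0.32 ] c=(543,-319) 202x201 long-axis 13deg rim c=(537,-329) 196x194 long-axis 13deg (316, 324, 124, 119)
tub [0.546 0.297] c=(548,290) 243x232 long-axis -89deg rim c=(542,261) 236x225 long-axis -89deg (239, 125, 103, 68)
bottle/cup bases [[0.799, -0.366], [0.788, 0.329], [0.848, -0.134], [0.844, 0.135]]
side bottle/cup [[0.783, -0.379], [0.779, 0.32], [0.829, -0.147], [0.813, 0.475]]
[[ 0.928  0.372  0.   ]
 [ 0.372 -0.928  0.   ]
 [ 0.     0.    -1.   ]]
```

```bash
python3 -m jog '[[0.402,-0.388,0,0,0,55],[0.402,-0.388,0,0,0,55],[0.402,-0.388,0,0,0,55],[0.402,-0.388,0,0,0,55],[0.402,-0.388,0,0,0,55],[0.402,-0.388,0,0,0,55],[0.402,-0.388,0,0,0,55],[0.402,-0.388,0,0,0,55],[0.402,-0.388,0,0,0,55],[0.402,-0.388,0,0,0,55],[0.402,-0.388,0,0,0,55],[0.402,-0.388,0,0,0,55],[0.402,-0.388,0,0,0,55],[0.402,-0.388,0,0,0,55],[0.402,-0.388,0,0,0,55],[0.402,-0.388,0,0,0,55],[0.402,-0.388,0,0,0,55],[0.402,-0.388,0,0,0,55]]'
python3 - <<'E'
from m import *; import pickle
from cell import env
d=pickle.load(open("c0.pkl","rb"))
print(cast(d["scene"],[(407,195),(472,189),(513,248),(436,270)],.045).round(3).tolist())
print(cast(d["side"],[(239,142),(322,127),(341,160),(256,178)],.045).round(3).tolist())
c=env.capture("wrist"); cv2.imwrite("pics/w1.png",c["frame"]); report(c); print(c["pose"].round(3).tolist())
s=env.read_state(); print(s["tool_pos"],s["tcp_rot"],s["q"])
E
```

```text
clock: 1.95
tool_pos: [0.4611, -0.0711, 0.2055]
tcp_rot: [0.958, -0.286, -0.0, 0.0]
force: [1.0, -0.5, -0.4]
finger_gap: 0.0937
[[0.432, 0.21], [0.431, 0.37], [0.636, 0.376], [0.673, 0.197]]
[[0.426, 0.36], [0.649, 0.369], [0.654, 0.221], [0.441, 0.209]]
soap [562. 419.] centre [ 0.116 -0.167] sil c=(116,-168) 116x42 long-axis -15deg | top ['c=(122,-175) 92x17 long-axis -21deg']
soap [ 81. 420.] centre [0.409 0.282] sil c=(410,283) 116x42 long-axis -50deg | top ['c=(419,282) 90x15 long-axis -46deg']
soap [213. 357.] centre [0.396 0.109] sil c=(393,109) 45x19 long-axis -61deg | top ['c=(398,104) 28x14 long-axis -62deg']
soap [166. 300.] centre [0.474 0.109] sil c=(469,107) 51x48 long-axis 80deg | top ['c=(482,100) 39x21 long-axis 68deg']
soap [169. 245.] centre [0.518 0.069] sil c=(518,69) 19x7 long-axis 88deg | top ['c=(518,61) 17x7 long-axis 88deg']
soap [623. 182.] centre [ 0.333 -0.325] sil c=(333,-325) 15x6 long-axis -21deg | top ['c=(342,-317) 14x4 long-axis -21deg']
soap [320. 216.] centre [ 0.459 -0.071] sil c=(458,-73) 94x56 long-axis -33deg | top ['c=(462,-71) 88x44 long-axis -33deg']
soap [ 68. 162.] centre [0.631 0.096] sil c=(631,96) 49x39 long-axis 28deg | top ['c=(629,89) 40x33 long-axis 28deg']
soap [163. 140.] centre [0.598 0.011] sil c=(598,11) 19x11 long-axis 35deg | top ['c=(596,6) 18x10 long-axis 35deg']
soap [  6. 130.] centre [0.683 0.124] sil c=(683,124) 12x9 long-axis 34deg | top ['c=(676,113) 9x8 long-axis 34deg']
soap [245.  40.] centre [ 0.626 -0.098] sil c=(627,-98) 63x49 long-axis -38deg | top ['c=(624,-100) 58x46 long-axis -38deg']
[[-0.547, -0.803, -0.236, 0.531], [-0.837, 0.525, 0.154, -0.118], [-0.0, 0.282, -0.96, 0.385], [0.0, 0.0, 0.0, 1.0]]
[ 0.46118235 -0.0709832   0.2054809 ] [ 9.58266842e-01 -2.85875252e-01 -2.13171442e-07  4.02674266e-06] [ 0.33039587  0.14208074 -0.26509409  1.98537368  0.04357637  1.01946435
 -2.10562116]
```

View pics/w1.png

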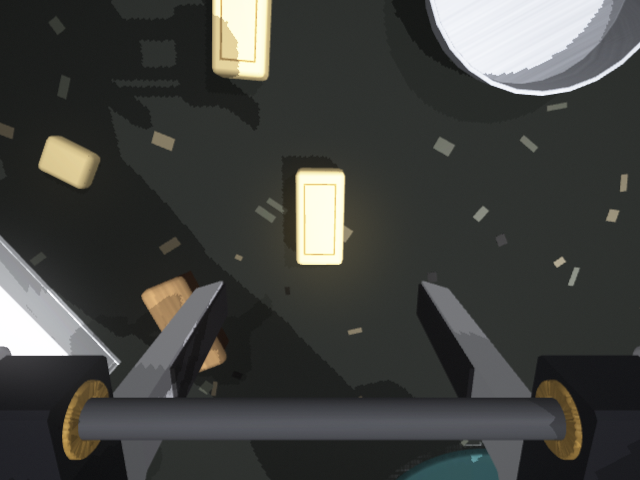

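Wrist view: bar A at (320,216) is centred between the fingers and aligned with them; bar B is at (242,38), and the bowl is top right. I'll descend and grip.

```bash
python3 -m jog '[[0,0,0.04,0,0,0],[0,0,0.08,0,0,0],[0,0,0.12,0,0,0],[0,0,0.15,0,0,0],[0,0,0.17,0,0,0],[0,0,0.185,0,0,0],[0,0,0.194,0,0,0],[0,0,0.199,0,0,0],[0,0,0.199,0,0,0],[0,0,0.199,0,0,0]]' 0.094
python3 -m jog '[[0,0,0,0,0,0],[0,0,0,0,0,0],[0,0,0,0,0,0],[0,0,0,0,0,0],[0,0,0,0,0,0],[0,0,0,0,0,0],[0,0,0,0,0,0],[0,0,0,0,0,0]]' 0.03 30
python3 -m jog '[[0,0,-0.01,0,0,0],[0,0,-0.03,0,0,0],[0,0,-0.06,0,0,0],[0,0,-0.09,0,0,0],[0,0,-0.12,0,0,0],[0,0,-0.12,0,0,0],[0,0,-0.12,0,0,0]]'
```

```text
clock: 3.0
tool_pos: [0.4616, -0.0707, 0.007]
tcp_rot: [0.958, -0.286, 0.0, -0.0]
force: [-0.2, -0.4, -0.0]
finger_gap: 0.0939
clock: 3.8
tool_pos: [0.4613, -0.0706, 0.0065]
tcp_rot: [0.958, -0.286, -0.0, -0.0]
force: [0.3, -0.3, 0.8]
finger_gap: 0.0449
clock: 4.5
tool_pos: [0.4614, -0.0707, 0.1271]
tcp_rot: [0.958, -0.286, 0.001, -0.0]
force: [-1.4, 0.4, -0.9]
finger_gap: 0.0444
```

```bash
python3 -m jog '[[0.03,0.025,0,0,0,0],[0.06,0.05,0,0,0,0],[0.09,0.075,0,0,0,0],[0.12,0.1,0,0,0,0],[0.15,0.125,0,0,0,0],[0.18,0.15,0,0,0,0],[0.2,0.163,0,0,0,0],[0.205,0.168,0,0,0,0],[0.205,0.168,0,0,0,0],[0.205,0.168,0,0,0,0],[0.205,0.168,0,0,0,0]]'
python3 - <<'E'
from m import *; from cell import env
c=env.capture("wrist"); s=env.capture("scene")
cv2.imwrite("pics/w2.png",np.hstack([cv2.resize(c["frame"],(400,300)),s["frame"][170:320,80:280].repeat(2,0).repeat(2,1)]))
E
```

```text
clock: 5.6
tool_pos: [0.5408, -0.322, 0.1263]
tcp_rot: [0.959, -0.285, -0.0, -0.0]
force: [-0.5, -0.3, -1.0]
finger_gap: 0.0449
```

View pics/w2.png

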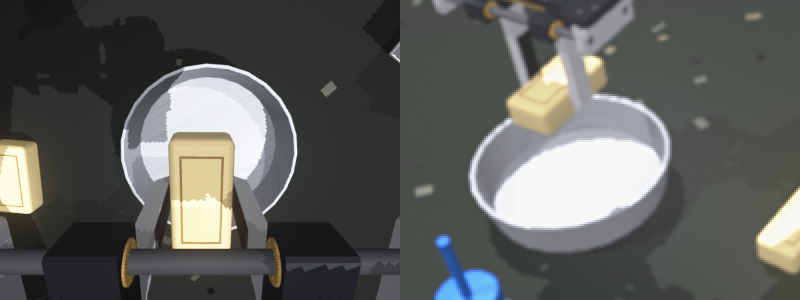

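Wrist view: the bar is held straight at (202,190), and the bowl rim spans x 122–297 with its top at y 65. I'll fit a circle to the rim.

Run:
```python
from m import *; from cell import env
from scipy.optimize import least_squares
c=env.capture("wrist")
P=cast(c,np.array([(122,145),(297,148),(207,64),(143,93),(273,91),(130,185),(291,180)])*1.6,.045)
r=least_squares(lambda p:np.hypot(*(P-p[:2]).T)-p[2],[.54,-.32,.098]).x; print(r.round(4))
```

```text
[ 0.5355 -0.3306  0.097 ]
```

```bash
python3 -m jog '[[0,0.01,0.02,0,0,0],[0,0.01,0.05,0,0,0],[0,0.01,0.075,0,0,0],[0,0.01,0.095,0,0,0],[0,0.01,0.105,0,0,0],[0,0.01,0.110,0,0,0],[0,0.01,0.112,0,0,0],[0,0.01,0.114,0,0,0],[0,0.01,0.114,0,0,0],[0,0.01,0.114,0,0,0]]'
python3 -m jog '[[0,0,0.0005,0,0,0],[0,0,0.0005,0,0,0],[0,0,0.0005,0,0,0],[0,0,0.0005,0,0,0],[0,0,0.0005,0,0,0]]' 0.065
python3 -m jog '[[0,0,-0.01,0,0,0],[0,0,-0.03,0,0,0],[0,0,-0.06,0,0,0],[0,0,-0.1,0,0,0],[0,0,-0.14,0,0,0],[0,0,-0.17,0,0,0],[0,0,-0.17,0,0,0],[0,0,-0.17,0,0,0]]'
python3 - <<'E'
from m import *; from cell import env
c=env.capture("wrist"); s=env.capture("scene"); report(s); d=env.capture("side"); print(); report(d)
cv2.imwrite("pics/w3.png",np.hstack([cv2.resize(c["frame"],(400,300)),s["frame"][170:320,80:280].repeat(2,0).repeat(2,1)]))
E
```

```text
clock: 6.75
tool_pos: [0.5357, -0.3319, 0.013]
tcp_rot: [0.958, -0.286, 0.0, 0.0]
force: [0.7, 0.7, -1.3]
finger_gap: 0.0446
clock: 7.25
tool_pos: [0.5355, -0.3317, 0.012]
tcp_rot: [0.958, -0.286, -0.0, -0.0]
force: [-0.4, 0.5, -0.1]
finger_gap: 0.0649
clock: 8.05
tool_pos: [0.5355, -0.3318, 0.1828]
tcp_rot: [0.958, -0.286, 0.001, 0.0]
force: [-0.7, -0.1, 0.1]
finger_gap: 0.065
soap [380. 272.] centre [0.634 0.097] sil c=(634,97) 55x48 long-axis 28deg | top ['c=(645,93) 45x41 long-axis 31deg']
soap [284. 284.] centre [ 0.636 -0.102] sil c=(638,-101) 114x78 long-axis -40deg | top ['c=(644,-110) 106x51 long-axis -34deg']
soap [166. 263.] centre [ 0.542 -0.331] sil c=(544,-322) 98x54 long-axis -56deg | top ['c=(551,-323) 95x33 long-axis -56deg']
soap [ 14. 233.] centre [ 0.405 -0.666] sil c=(403,-672) 56x52 long-axis 35deg | top ['c=(429,-651) 56x36 long-axis -39deg']
soap [  5. 214.] centre [ 0.335 -0.704] sil c=(329,-703) 67x26 long-axis 17deg | top []
soap [363. 209.] centre [0.429 0.107] sil c=(431,107) 146x52 long-axis -12deg | top ['c=(436,108) 107x39 long-axis -9deg']
soap [113. 139.] centre [ 0.042 -0.516] sil c=(46,-527) 138x64 long-axis 56deg | top ['c=(72,-518) 128x55 long-axis 57deg']

soap [377. 387.] centre [ 0.538 -0.329] sil c=(538,-329) 91x55 long-axis -34deg | top ['c=(538,-327) 76x35 long-axis -34deg']
soap [370. 265.] centre [ 0.618 -0.09 ] sil c=(618,-89) 67x40 long-axis 55deg | top ['c=(623,-93) 39x28 long-axis 56deg', 'c=(611,-102) 56x39 long-axis 52deg']
soap [267. 212.] centre [0.447 0.121] sil c=(448,121) 104x57 long-axis -10deg | top ['c=(447,117) 98x33 long-axis -6deg']
soap [348. 205.] centre [0.631 0.095] sil c=(631,95) 56x45 long-axis 29deg | top ['c=(628,84) 43x37 long-axis 27deg']
```

View pics/w3.png

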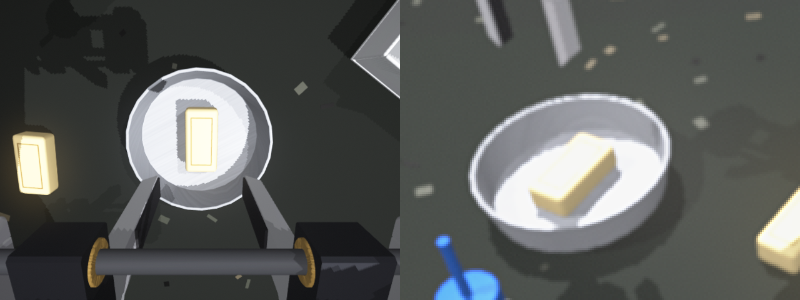

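Bar A lies flat in the middle of the bowl (wrist (201,140)). Next, above bar B.

```bash
python3 -m jog '[[-0.005,-0.03,0,0,0,1],[-0.01,-0.07,0,0,0,2],[-0.0375,-0.2445,0,0,0,5],[-0.0375,-0.2445,0,0,0,5],[-0.0375,-0.2445,0,0,0,5],[-0.0375,-0.2445,0,0,0,5],[-0.0375,-0.2445,0,0,0,5],[-0.0375,-0.2445,0,0,0,5],[-0.0375,-0.2445,0,0,0,5],[-0.0375,-0.2445,0,0,0,5]]' 0.094
python3 - <<'E'
from m import *; from cell import env
c=env.capture("wrist"); report(c); cv2.imwrite("pics/w4.png",c["frame"])
E
```

```text
clock: 9.2
tool_pos: [0.6374, -0.108, 0.1817]
tcp_rot: [0.945, -0.328, -0.0, 0.0]
force: [-0.9, 0.0, 0.2]
finger_gap: 0.094
soap [269. 465.] centre [0.46  0.107] sil c=(455,111) 59x52 long-axis -10deg | top ['c=(465,102) 49x44 long-axis -11deg']
soap [562. 420.] centre [ 0.312 -0.172] sil c=(312,-173) 108x39 long-axis -21deg | top ['c=(318,-180) 87x16 long-axis -26deg']
soap [ 81. 422.] centre [0.622 0.223] sil c=(624,223) 108x39 long-axis -53deg | top ['c=(632,220) 84x14 long-axis -50deg']
soap [420. 384.] centre [ 0.442 -0.082] sil c=(441,-82) 14x11 long-axis -67deg | top ['c=(453,-86) 12x10 long-axis -67deg']
soap [147. 341.] centre [0.649 0.1  ] sil c=(650,103) 44x12 long-axis -76deg | top ['c=(650,95) 32x11 long-axis -75deg']
soap [ 11. 316.] centre [0.749 0.185] sil c=(749,185) 19x10 long-axis -23deg | top ['c=(747,170) 17x8 long-axis -24deg']
soap [321. 222.] centre [ 0.636 -0.107] sil c=(636,-107) 96x47 long-axis -38deg | top ['c=(638,-109) 87x43 long-axis -38deg']
soap [617. 155.] centre [ 0.525 -0.344] sil c=(525,-344) 72x33 long-axis -33deg | top ['c=(533,-336) 69x32 long-axis -33deg']
soap [595. 154.] centre [ 0.534 -0.333] sil c=(533,-333) 94x55 long-axis -33deg | top ['c=(537,-332) 89x38 long-axis -33deg']
soap [144.  86.] centre [ 0.817 -0.065] sil c=(817,-64) 16x11 long-axis 44deg | top ['c=(812,-69) 14x9 long-axis 45deg']
```

View pics/w4.png

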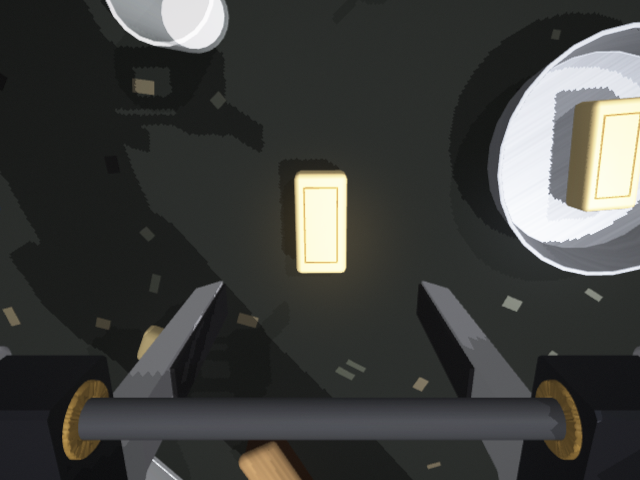

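Wrist view: bar B at (321,222), centred and aligned; bar A is still in the bowl.

```bash
python3 -m jog '[[0,0,0.04,0,0,0],[0,0,0.08,0,0,0],[0,0,0.12,0,0,0],[0,0,0.145,0,0,0],[0,0,0.16,0,0,0],[0,0,0.17,0,0,0],[0,0,0.175,0,0,0],[0,0,0.175,0,0,0],[0,0,0.175,0,0,0]]' 0.094
python3 -m jog '[[0,0,0,0,0,0],[0,0,0,0,0,0],[0,0,0,0,0,0],[0,0,0,0,0,0],[0,0,0,0,0,0],[0,0,0,0,0,0],[0,0,0,0,0,0],[0,0,0,0,0,0]]' 0.03 30
python3 -m jog '[[0,0,-0.01,0,0,0],[0,0,-0.03,0,0,0],[0,0,-0.06,0,0,0],[0,0,-0.09,0,0,0],[0,0,-0.12,0,0,0],[0,0,-0.15,0,0,0],[0,0,-0.16,0,0,0],[0,0,-0.16,0,0,0]]'
```

```text
clock: 10.15
tool_pos: [0.6385, -0.1067, 0.0079]
tcp_rot: [0.945, -0.327, 0.001, -0.0]
force: [-0.1, -0.2, 0.9]
finger_gap: 0.0937
clock: 10.95
tool_pos: [0.6378, -0.1066, 0.0069]
tcp_rot: [0.945, -0.327, -0.0, -0.0]
force: [0.0, 0.2, 0.2]
finger_gap: 0.0448
clock: 11.75
tool_pos: [0.6385, -0.1067, 0.1685]
tcp_rot: [0.945, -0.327, 0.001, -0.0]
force: [-0.5, -0.5, -1.9]
finger_gap: 0.0445
```

```bash
python3 -m jog '[[-0.012,-0.01,0,0,0,-1],[-0.04,-0.032,0,0,0,-4],[-0.064,-0.05,0,0,0,-8],[-0.096,-0.076,0,0,0,-12],[-0.128,-0.101,0,0,0,-16],[-0.16,-0.126,0,0,0,-20],[-0.192,-0.152,0,0,0,-24],[-0.224,-0.177,0,0,0,-28],[-0.256,-0.202,0,0,0,-32],[-0.288,-0.228,0,0,0,-36],[-0.31,-0.245,0,0,0,-38],[-0.319,-0.2525,0,0,0,-38],[-0.319,-0.2525,0,0,0,-38],[-0.319,-0.2525,0,0,0,-38]]'
python3 - <<'E'
from m import *; from cell import env
c=env.capture("wrist"); s=env.capture("scene")
cv2.imwrite("pics/w5.png",np.hstack([cv2.resize(c["frame"],(400,300)),s["frame"][140:290,360:560].repeat(2,0).repeat(2,1)]))
E
```

```text
clock: 13.15
tool_pos: [0.5432, 0.288, 0.1664]
tcp_rot: [1.0, -0.002, -0.0, 0.0]
force: [0.8, -0.9, -1.4]
finger_gap: 0.0448
```

View pics/w5.png

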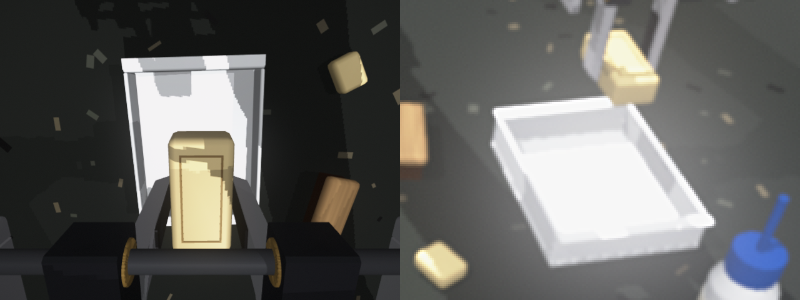

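Wrist view: tub rim corners at (122,58) and (266,55), and the bar is above it at (201,190), a few pixels right of the tub's middle. I'll check by casting the corners.

Run:
```python
from m import *; from cell import env
c=env.capture("wrist")
print(cast(c,np.array([(122,58),(266,55),(127,140),(264,140)])*1.6,.045).round(3).tolist())
```

```text
[[0.649, 0.376], [0.652, 0.211], [0.553, 0.379], [0.552, 0.207]]
```

```bash
python3 -m jog '[[0,-0.005,0.02,0,0,0],[0,-0.005,0.05,0,0,0],[0,-0.005,0.08,0,0,0],[0,-0.005,0.11,0,0,0],[0,-0.005,0.13,0,0,0],[0,-0.005,0.143,0,0,0],[0,-0.005,0.15,0,0,0],[0,-0.005,0.1525,0,0,0],[0,-0.005,0.1535,0,0,0],[0,-0.005,0.1535,0,0,0],[0,-0.005,0.1535,0,0,0]]'
python3 -m jog '[[0,0,0.0005,0,0,0],[0,0,0.0005,0,0,0],[0,0,0.0005,0,0,0],[0,0,0.0005,0,0,0],[0,0,0.0005,0,0,0]]' 0.065
python3 -m jog '[[0,0,-0.01,0,0,0],[0,0,-0.03,0,0,0],[0,0,-0.06,0,0,0],[0,0,-0.1,0,0,0],[0,0,-0.14,0,0,0],[0,0,-0.18,0,0,0],[0,0,-0.2,0,0,0],[0,0,-0.2,0,0,0]]'
python3 - <<'E'
from m import *; from cell import env
c=env.capture("wrist"); s=env.capture("scene"); report(c)
cv2.imwrite("pics/w6.png",np.hstack([cv2.resize(c["frame"],(400,300)),cv2.resize(s["frame"],(400,300))]))
E
```

```text
clock: 14.4
tool_pos: [0.5436, 0.2942, 0.0142]
tcp_rot: [1.0, -0.002, 0.0, -0.0]
force: [-0.2, -0.1, -1.7]
finger_gap: 0.0444
clock: 14.9
tool_pos: [0.5432, 0.2941, 0.013]
tcp_rot: [1.0, -0.002, -0.0, -0.0]
force: [-0.1, 1.0, -0.0]
finger_gap: 0.0652
clock: 15.7
tool_pos: [0.5443, 0.2949, 0.217]
tcp_rot: [1.0, -0.002, 0.002, -0.001]
force: [-0.5, 1.0, 0.4]
finger_gap: 0.0651
soap [498. 426.] centre [0.289 0.091] sil c=(294,91) 95x13 long-axis 7deg | top ['c=(300,95) 70x7 long-axis 8deg']
soap [146. 423.] centre [0.293 0.498] sil c=(295,499) 99x14 long-axis -11deg | top ['c=(315,492) 43x6 long-axis -13deg']
soap [163. 389.] centre [0.343 0.473] sil c=(343,473) 20x7 long-axis -11deg | top []
soap [124. 310.] centre [0.44  0.504] sil c=(440,504) 15x6 long-axis 7deg | top ['c=(448,495) 14x5 long-axis 5deg']
soap [514. 311.] centre [0.437 0.091] sil c=(436,90) 105x50 long-axis -10deg | top ['c=(443,96) 98x40 long-axis -10deg']
soap [128. 191.] centre [0.567 0.483] sil c=(567,483) 17x6 long-axis 0deg | top ['c=(569,475) 15x5 long-axis 0deg']
soap [323. 215.] centre [0.541 0.293] sil c=(541,293) 94x46 long-axis 1deg | top ['c=(542,292) 86x42 long-axis 0deg']
soap [606. 153.] centre [0.602 0.026] sil c=(602,26) 18x11 long-axis 35deg | top ['c=(603,36) 17x10 long-axis 35deg']
soap [534. 119.] centre [0.633 0.098] sil c=(632,98) 46x38 long-axis 28deg | top ['c=(632,102) 41x29 long-axis 28deg']
```

View pics/w6.png

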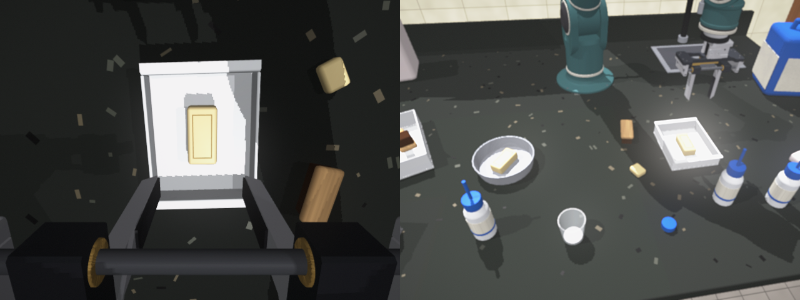

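Both bars lie flat and centred: in the tub at wrist (202,135), and in the bowl at scene (505,160). The gripper is clear, so I'm handing in.

```bash
python3 -c "
from cell import env
print(env.finish_job())"
```

```text
the job is handed in; nothing more can be done
None
```

I laid one full-size bar in the round bowl first, then the other in the rectangular tub. Each was lowered to the floor, released and left. I handed the job in at about 16 s on the robot's clock.

- **Bowl:** the bar is at about (0.538, −0.330), within about 5 mm of the centre of the fitted rim circle (0.536, −0.331).
- **Tub:** the bar is at about (0.541, 0.293), and the tub's centre is about (0.543, 0.293).
- **Other checks:** both bars look flat, both vessels look upright and on the counter, and the gripper is well clear of everything. The force readings stayed under about 2 N.

The first bowl estimate, from the side view, was about 10 mm off the later rim fit. I corrected it before setting the bar down. The first scene-view bowl and tub masks had merged with other things, so I did not use them. No other check failed or disagreed, though `finish_job()` gives no verdict.

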